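Unlock the specimen slide of the microscope and push it home

ROBOT

A 7-joint arm with a two-finger parallel gripper is mounted at the origin on the work surface. World frame = base frame: x ahead of the robot, y to its left, z up, the work surface at z = 0. Lengths are in m, angles in rad, forces in N, time in s.
With the tool pointing down it reaches from about 0.35 to 0.9 m from the base axis. Payload 19.9 kg.
Tool frame: the origin (TCP) lies between the finger pads; the fingertips stand 25 mm ahead of it and the grasp point (between the pads) lies 6 mm ahead of it; z points along the fingers, y is the direction in which the jaws open and shut (so a half turn about z gives the same grasp; the last joint's range is limited). The gripper opens to 85 mm and grips with 20 to 120 N. Pads are 22 mm wide; open, the fingers measure 114 mm over their backs; the gripper's body (76 mm by 85 mm) begins 54 mm behind the grasp point. The pads swing forward as they close: fully open they stand 13 mm farther back than shut.
Start: joints at [-1.167, 0.417, -0.01, 1.614, 0.005, 1.111, -0.053], TCP at [0.269, 0.564, 0.235] pointing down, gripper open.
Joint ranges: [-2.81, 2.81], [-0.39, 2.02], [-1.27, 1.25], [0.06, 2.57], [-1.19, 4.33], [0.19, 2], [-2.82, 2.82]. Speed limits (rad/s): [1.89, 1.89, 2.39, 2.39, 3.01, 3.01, 3.01].

INTERFACE

Orientations are given as a unit quaternion [x, y, z, w].
In Python, from workcell import robot gives the robot as it stands.
- The arm moves only by the tool play_rows, never from a script. Its argument "rows" is text: rows parted by semicolons, each of 7 numbers parted by spaces: the shift along the world's x, y, z in mm, then the turn, a rotation vector about the world's x, y, z in degrees, then the closure in counts, from 0 (fully open) to 255 (shut). In form: dx dy dz rx ry rz claw; .... A call has 1 to 8 rows; each row is the pose to reach, as a shift and turn from the pose measured when the call began; what a row does not reach only later rows make up. A row lasts 1/12 s, in which the tool goes at most 41.7 mm and 7.16 degrees, less where a joint would pass 70% of its speed; a pose out of reach is approached as far as the arm can. A call with a gripper value outside its range is refused whole. The fingers move at their own pace and stop on an object; the grip force is fixed at half the most. Time passes only in rows, so rows that repeat a pose let the fingers close. It gives the time, the measured TCP pose, the force and the opening at its end, in the units of the state.
- robot.state(): the state, without advancing time (a new reading comes with each control period).
- robot.get_image(name): name is "scene" or "top" or "wrist"; returns a dict with "img" (384x512x3 uint8, red, green, blue), "camera_matrix" (3x3 intrinsics, pixels), "dist" ([k1, k2, p1, p2, k3] as OpenCV has them; the pictures are not rectified), "eye" and "orientation" of the camera in the world. Camera axes: x right, y up, looking along -z (the intrinsics and any distortion apply to the point x, -y, -z); pixel columns grow to the right and rows downward; lengths in m; the calibration is good to about 2 mm. A picture is of the moment at which its call begins. There is no depth.
- robot.hand_in(): hands the job in, once; it reports no verdict.
The state is a dict: "time_s": time; "qpos": joint angles; "dq": joint speeds; "joint_torque": joint torques, N m; "ee_pos": TCP position; "tcp_rot": TCP orientation; "ft_force": force on the tool from outside, world axes, zero at the start; "ft_torque": the same for the moment, N m; "gripper_width": finger opening in m.
Only numpy, scipy, OpenCV 4.12 (cv2) and the standard library are available. Lean on these libraries where they do the work, as an engineer would, in place of code of your own. Each camera call takes 0.05 s, during which the arm holds its last target. There are 200 camera calls.

TASK

Roll a fingertip along the knurled rim of the dark locking ring to turn it anticlockwise (seen from above) until the pale line on it comes into line with the fixed line inside it for the second time: two full turns back from tight. Then, with the fingertip against the upright tab, push the carriage fully home towards the microscope so that the dish it carries comes under the objective. Nothing is to be picked up: leave the dish in its seat, and leave the other things on the bench where they are.

Things in the scene. Friction and masses are not known exactly. Their poses are not given: they have to be found in the camera images.
- fixture: White plate, 150 x 485 x 20 mm, fixed to the bench, carrying slide, locking ring and microscope. Origin on the bench, z up; it spans y -270 to +215, x -75 to +75 mm in its frame. Slide along y. Ring at (0, 150). Microscope at the -y end: column y -215 to -265, head y -122 to -268 at 217 to 272 mm high, screen up to 415 mm. Turned up to 0.3 rad either way.
- ring_axis (a point): On the axis of the dark steel locking ring, half-way up it (52 mm above the bench), with the fixture's axes. The ring is 94 mm across its 30 upright knurl ribs (2.5 mm proud), from 44 to 60 mm above the bench, too wide to grasp. Below it is a black bridge, 105 (x) by 90 mm (y), top at 44 mm. A fingertip may go all the way round it or stroke a part again and again; it stays where it is left.
- post_top (a point): Centre of the light metal end of the fixed post inside the ring, 60 mm across and 62 mm above the bench; it bears the dark fixed line. Through it comes a steel plunger, 18 mm across, whose top is 67 mm high with the ring tight and rises 1 mm per radian of loosening.
- ring (a joint): Angle of the locking ring in rad, growing anticlockwise seen from above (loosening). 0: tight, the pale line across the ring in line with the dark fixed line on the post, which points along the fixture's -x. Starts 0.3 to 1.3 rad loose. Two full turns from tight is 12.57 (lines meet for the second time); the thread ends at 18.85. Drag 0.09 N m: 2 N along the rim.
- carriage (a joint): Travel of the carriage in m, growing towards the microscope (fixture -y): 0 at the start, 0.060 fully home at its stop. About 3 N of drag. The plunger of the ring locks it mechanically until the ring is loosened about 1.8 turns.
- push_face (a point): Middle of the face to push on the carriage's upright tab: an aluminium plate 50 mm wide (fixture x), 10 mm thick and standing from 33 to 78 mm above the bench. The point is 60 mm high on the face that looks to the locking ring (+y); between this face and the ring's rim are 63 mm at the start. Axes of the fixture; push along its -y.
- dish_seat (a point): Centre of the dish's seat on the carriage, on its upper side, 33 mm above the bench, 115 mm from the push face towards the microscope. Four low lips hold the dish with 1.5 mm of play.
- dish_center (a point): Centre (half-way up) of the loose clear culture dish, 60 mm across, 14 mm high, that lies in the seat and rides with the carriage. Not to be lifted or taken off.
- objective (a point): Lower end of the microscope's objective, 126 mm above the bench, on the axis under which the dish comes with the carriage home. Fixed; axes of the fixture.
- vial: Bystander: amber vial, 22 mm across, 42 mm high, upright on the base plate beside the carriage (origin under it).
- lens: Bystander: spare steel objective, 24 mm across, 42 mm high, upright on the base plate beside the carriage (origin under it).
- beaker: Bystander: glass beaker, 64 mm across, 80 mm high, on the bench on the far side of the fixture (origin under it).
- dropper: Bystander: amber bottle, 40 mm across, 75 mm high, on the bench on the far side of the fixture (origin under it).
- dishes: Bystander: stack of three clear dishes, 90 mm across, 46 mm high, on the bench on the far side of the fixture (origin under it).
- slidebox: Bystander: blue box for glass slides, 88 x 103 x 34 mm, on the bench on the robot's side of the fixture (origin under it).
- forceps: Bystander: steel forceps, 120 mm long, 7 mm high, lying on the bench on the robot's side of the fixture (origin under its middle).
There are look-alikes about, which are no part of the job. Of the things like the part that bears dish_center, leave any that is orange or yellow; of the rest the larger one is meant.

How it is judged:
On the way, in this order (a step that is already met when the one before it is completed fails the run):
1. the ring stands two full turns from tight, within 0.4 rad, with the carriage not yet moved (value of joint ring between 12.166 and 12.966 rad and value of joint carriage below 0.008 m), for 0.2 s.
2. the carriage is home at its stop (value of joint carriage above 0.056 m), for 0.2 s.
At the end, for the whole second after the job is handed in: The ring stands two full turns from tight (12.57 rad) within 0.4 rad, the carriage is home within 4 mm, and the dish lies at rest in its seat (within 8 mm of its centre) under the objective (within 10 mm) (value of joint ring between 12.166 and 12.966 rad and horizontal distance between dish_center and dish_seat below 0.008 m and z of dish_center in the frame of dish_seat below 0.012 m and value of joint carriage above 0.056 m and horizontal distance between dish_center and objective below 0.01 m and linear speed of dish below 0.01 m/s); the robot touches nothing.
It fails at once if the carriage is pushed before the ring is two turns loose (value of joint carriage above 0.008 m and value of joint ring below 12.116 rad).
It fails at once if the ring is turned more than half a turn too far (value of joint ring above 15.706 rad).
It fails at once if the dish is lifted or taken off its seat (z of dish_center in the frame of dish_seat above 0.02 m or horizontal distance between dish_center and dish_seat above 0.015 m).
It fails at once if a bystander is moved by more than 20 mm, lifted or knocked over (distance of any of vial, lens, beaker, dropper, dishes, slidebox, forceps from where it was at the start of the episode above 0.02 m or angle between any of vial, lens, beaker, dropper's own z axis and vertical above 0.5 rad).
It also fails if it takes over 67 s, if anything falls off the work surface, if the arm or the gripper's body presses on something with over 40 N, if the wrist force passes 120 N, or if a joint passes its speed limit or range.

## Working session

There is one attempt and no reset: what is moved stays moved. The work goes in short steps, Python scripts to look and compute and a tool call to move; the robot and the scene stay as the last step left them, time stands still between calls to the robot, and variables do not carry over. Pictures are saved under pics/ and viewed, about 8 in all and at most 12, crops included, and the job is handed in when it is done.

Besides the shell and the picture viewer there is one more tool, called after ">>>" by a JSON object that holds its "method" and its "body". play_rows: Moves the arm, as the interface text tells. Its arguments: {"type":"object","properties":{"rows":{"type":"string"}},"required":["rows"]}

```bash
mkdir -p pics
cat > h.py <<'E'
import numpy as np, cv2
from workcell import robot
from scipy.spatial.transform import Rotation as R
def cam(n):
    d=robot.get_image(n); return d
def ray(d,px):
    K=np.array(d["camera_matrix"]);p=cv2.undistortPoints(np.array(px,float).reshape(-1,1,2),K,np.array(d["dist"],float)).reshape(-1,2)
    v=np.c_[p[:,0],-p[:,1],-np.ones(len(p))]
    o=np.array(d["orientation"]); M=R.from_quat(o).as_matrix() if o.size==4 else o
    return np.array(d["eye"]),v@M.T
def onz(d,px,z):
    e,v=ray(d,px); return e+v*((z-e[2])/v[:,2])[:,None]
def proj(d,P):
    o=np.array(d["orientation"]); M=R.from_quat(o).as_matrix() if o.size==4 else o
    c=(np.atleast_2d(P)-np.array(d["eye"]))@M; c=c*[1,-1,-1]
    return cv2.projectPoints(c,np.zeros(3),np.zeros(3),np.array(d["camera_matrix"]),np.array(d["dist"],float))[0].reshape(-1,2)
E
python3 - <<'E'
from h import *
import pickle
D={n:cam(n) for n in("scene","top","wrist")}
pickle.dump(D,open("d0.pkl","wb"))
for n in D:
    print(n,D[n]["eye"],D[n]["orientation"],np.array(D[n]["camera_matrix"])[0,0],D[n]["dist"])
    cv2.imwrite(f"pics/{n}0.png",cv2.resize(D[n]["img"][:,:,::-1],(800,600),interpolation=cv2.INTER_CUBIC))
print(robot.state())
E
```

```text
scene [0.83072036 0.42505362 0.6564913 ] [0.09753126 0.33978061 0.89350731 0.27691422] 364.533789243459 [-0.01048744  0.          0.          0.          0.        ]
top [ 0.47295117 -0.0134788   0.87566975] [ 0.03918515 -0.03584864 -0.69679856  0.71529796] 365.0098684308635 [-0.10297691  0.          0.          0.          0.        ]
wrist [0.19525021 0.59897113 0.37300368] [-0.13894264 -0.08577057  0.52625992  0.83449916] 340.7044136643351 [-0.03688353  0.          0.          0.          0.        ]
{'time_s': 0.15, 'qpos': array([-1.16650977,  0.41780329, -0.01033343,  1.61402433,  0.00468624,
        1.11072165, -0.05300186]), 'dq': array([ 0.00025089, -0.00176963, -0.00128433, -0.00191348,  0.00079568,
        0.00032908, -0.00060972]), 'joint_torque': array([ 7.43574456e-04, -8.64753270e+01,  6.78703487e-01, -4.35053873e+01,
        1.90630340e-02,  5.92365730e-03,  8.74846273e-05]), 'ee_pos': array([0.2693518 , 0.56368689, 0.23432966]), 'tcp_rot': array([ 2.21038837e-01,  9.75264895e-01, -4.59872438e-04, -7.67274180e-05]), 'ft_force': array([-0.21171136, -0.85510972, -0.12416041]), 'ft_torque': array([0.00047748, 0.00836598, 0.04087663]), 'gripper_width': 0.08511991993987808}
```

View pics/top0.png

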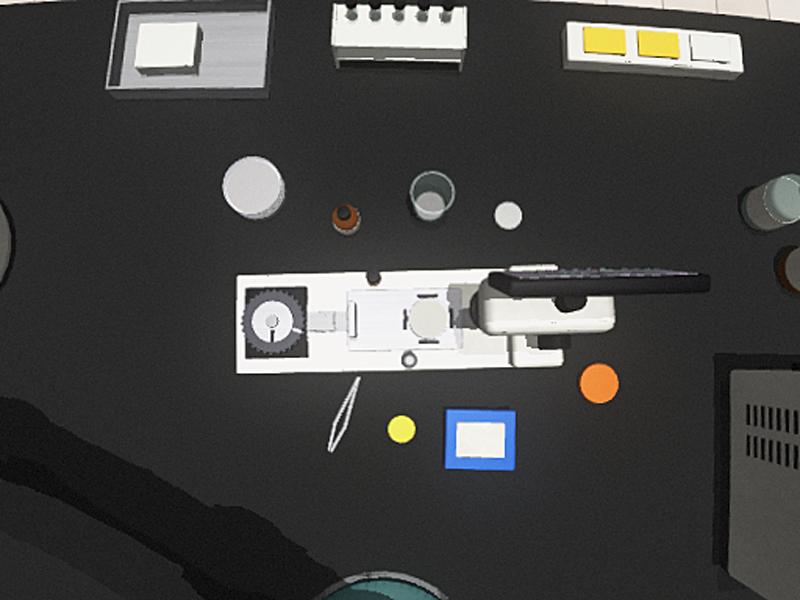

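View pics/scene0.png

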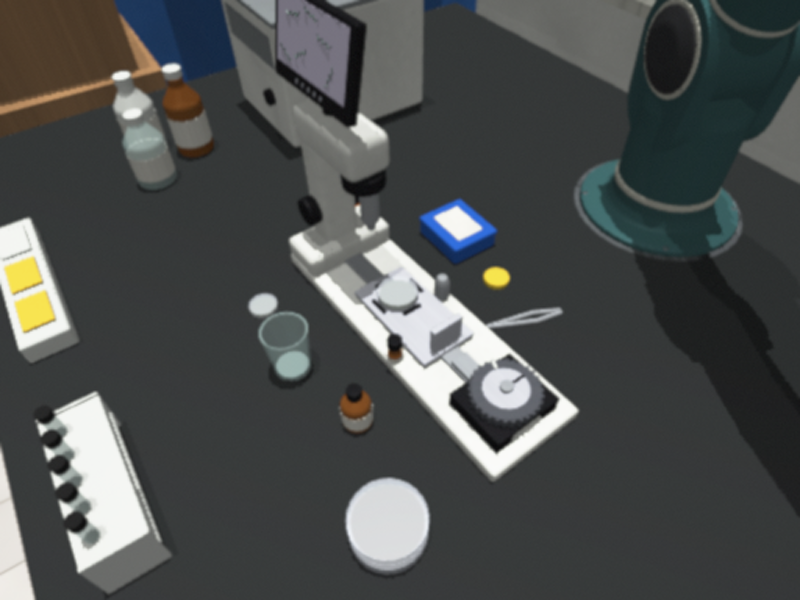

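```bash
cat >> h.py <<'E'
def post(d,zoom=None):
    """pixel centre of post disk from contour fit near the ring"""
    g=cv2.cvtColor(d["img"],cv2.COLOR_RGB2GRAY); return g
E
python3 - <<'E'
from h import *
import pickle
D=pickle.load(open("d0.pkl","rb")); d=D["top"]; g=cv2.cvtColor(d["img"],cv2.COLOR_RGB2GRAY)
s=512/800
# plate edges, subpixel by threshold crossing
def cross(v,t=130):
    i=np.argmax(v>t); return i-1+(t-v[i-1])/(float(v[i])-v[i-1])
L=[(150-8*0+cross(g[r,130:175].astype(float))-20,r) for r in range(182,233,4)]
B=[(c,260-cross(g[260:215:-1,c].astype(float))) for c in range(160,325,6)]
T=[(c,150+cross(g[150:200,c].astype(float))) for c in list(range(160,232,6))+list(range(246,310,6))]
for n,e in(("L",L),("B",B),("T",T)):
    P=onz(d,e,0.02); vx,vy,x0,y0=cv2.fitLine(P[:,:2].astype(np.float32),cv2.DIST_HUBER,0,.001,.001).ravel()
    print(n,np.degrees(np.arctan2(vy,vx)),x0,y0,np.std((P[:,0]-x0)*vy-(P[:,1]-y0)*vx))
def bl(n,box,t):
    d=D[n];g=cv2.cvtColor(d["img"],cv2.COLOR_RGB2GRAY);x0,y0,x1,y1=box
    m=(g[y0:y1,x0:x1]>t).astype(np.uint8)
    cs,_=cv2.findContours(m,cv2.RETR_EXTERNAL,cv2.CHAIN_APPROX_NONE);c=max(cs,key=cv2.contourArea)
    h=cv2.convexHull(c); e=cv2.fitEllipse(h); print(n,"ell",e[0][0]+x0,e[0][1]+y0,e[1]); return np.array([[e[0][0]+x0,e[0][1]+y0]])
pt=bl("top",(160,190,192,224),110); ps=bl("scene",(300,225,352,268),110)
print(onz(d,pt,.062),onz(D["scene"],ps,.062))
a=cv2.resize(g[180:235,150:240],None,fx=4,fy=4,interpolation=cv2.INTER_CUBIC)
b=cv2.resize(D["scene"]["img"][215:290,280:375,::-1],None,fx=4,fy=4,interpolation=cv2.INTER_CUBIC)
c=np.zeros((520,760,3),np.uint8); c[:220,:360]=a[:,:,None]; c[:300,370:750]=b
cv2.imwrite("pics/crop1.png",c)
E
```

```text
L 2.8406088 0.51310456 0.23529285 0.00023913545066177764
B -87.02029 0.44794387 -0.02123772 0.012152246536238023
T -87.04486 0.5952318 0.025190627 0.00031491770454241216
top ell 177.799072265625 206.57190322875977 (33.12024688720703, 34.57255554199219)
scene ell 323.68200492858887 241.72078704833984 (37.758663177490234, 56.38201141357422)
[[0.51060467 0.16127258 0.062     ]] [[0.50574273 0.16142774 0.062     ]]
```

View pics/crop1.png

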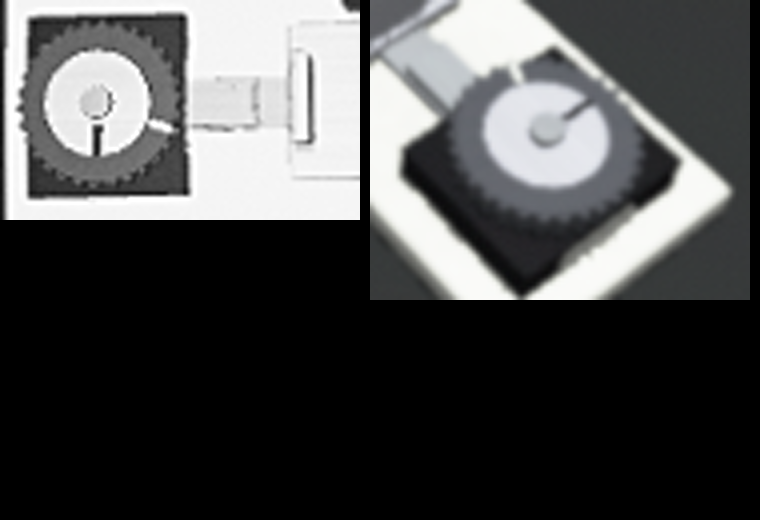

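```bash
cat >> h.py <<'E'
YAW=np.radians(2.96)
def ringang(d,c,save=None):
    """polar unwrap: pale line angle and dark fixed line angle, CCW from fixture -x"""
    g=cv2.cvtColor(d["img"],cv2.COLOR_RGB2GRAY).astype(np.float32)
    th=np.radians(np.arange(0,360,1.0)); w=th+YAW+np.pi
    def samp(rs,z):
        P=np.array([[[c[0]+r*np.cos(a),c[1]+r*np.sin(a),z] for a in w] for r in rs])
        p=proj(d,P.reshape(-1,3)).astype(np.float32).reshape(len(rs),-1,2)
        return cv2.remap(g,p[:,:,0],p[:,:,1],cv2.INTER_LINEAR)
    a=samp(np.arange(.033,.043,.001),.060).mean(0); b=samp(np.arange(.013,.027,.001),.062).mean(0)
    def pk(v):
        v=v-np.median(v); i=v.argmax(); k=np.arange(i-8,i+9)%360; ww=np.clip(v[k],0,None)
        return round(float(i+(ww*np.arange(-8,9)).sum()/ww.sum()),1),round(float(v[i]),0)
    return pk(a),pk(-b)
E
python3 - <<'E'
from h import *
import pickle
D=pickle.load(open("d0.pkl","rb"))
for n,p in(("top",(174.25,205.75)),("scene",(324.25,248.75))):
    c=onz(D[n],[p],.062)[0]; print(n,c,ringang(D[n],c))
# post disk by blob: threshold, distance-transform centre
for n,box,t in(("top",(155,188,195,226),165),("scene",(300,225,352,268),130)):
    d=D[n];g=cv2.cvtColor(d["img"],cv2.COLOR_RGB2GRAY);x0,y0,x1,y1=box
    m=(g[y0:y1,x0:x1]>t).astype(np.uint8); m=cv2.morphologyEx(m,cv2.MORPH_OPEN,np.ones((5,5)))
    cs,_=cv2.findContours(m,0,1);print([(cv2.contourArea(k),) for k in cs]); k=max([k for k in cs if cv2.contourArea(k)<1500],key=cv2.contourArea)
    e=cv2.fitEllipse(cv2.convexHull(k)); p=np.array([[e[0][0]+x0,e[0][1]+y0]]); c=onz(d,p,.062)[0]; print(n,p,e[1],c,ringang(d,c))
c=np.array([.5126,.1702]);print("plate-based",[ringang(D[n],c) for n in("top","scene")])
for z in(0.033,0.078):
  print(z,onz(D["top"],[(150+305/4,180+60/4),(150+305/4,180+143/4)],z))
E
```

```text
top [0.5122172  0.16939509 0.062     ] ((69.8, 140.0), (357.2, 200.0))
scene [0.5154999  0.17431177 0.062     ] ((69.3, 112.0), (7.3, 105.0))
[(469.0,)]
top [[173.84579086 205.25398445]] (25.854829788208008, 26.240406036376953) [0.51330344 0.17036397 0.062     ] ((68.7, 140.0), (0.0, 191.0))
[(636.0,), (184.5,)]
scene [[323.40229797 248.14100266]] (26.993865966796875, 32.736907958984375) [0.5159244  0.17233969 0.062     ] ((67.8, 115.0), (2.0, 107.0))
plate-based [((69.7, 140.0), (-0.7, 198.0)), ((71.3, 119.0), (356.1, 113.0))]
0.033 [[0.54190249 0.05570645 0.033     ]
 [0.49391774 0.0540902  0.033     ]]
0.078 [[0.53822037 0.05201184 0.078     ]
 [0.49279809 0.0504819  0.078     ]]
```

>>> {"method": "play_rows", "body": {"rows": "24 -32 0 0 0 4 255;48 -64 0 0 0 8 255;72 -96 0 0 0 12 255;96 -128 0 0 0 16 255;120 -160 0 0 0 20 255;144 -192 0 0 0 24 255;168 -224 0 0 0 28.5 255;192 -256 0 0 0 28.5 255"}}

```text
time_s: 0.82
ee_pos: [0.4622, 0.3058, 0.2343]
tcp_rot: [-0.029, 1.0, -0.0, 0.0]
ft_force: [1.6, 0.5, 0.0]
gripper_width: -0.0
```

>>> {"method": "play_rows", "body": {"rows": "20 -24 -20 0 0 0 255;40 -48 -40 0 0 0 255;51 -63 -65 0 0 0 255;51 -63 -90 0 0 0 255;51 -63 -115 0 0 0 255;51 -63 -130 0 0 0 255;51 -63 -130 0 0 0 255;51 -63 -130 0 0 0 255"}}

```text
time_s: 1.48
ee_pos: [0.5129, 0.2427, 0.1041]
tcp_rot: [-0.029, 1.0, -0.001, -0.001]
ft_force: [-0.3, -0.4, 1.6]
gripper_width: 0.0003
```

Run:
```python
from h import *
s=robot.state();print(s["time_s"],s["ee_pos"],s["ft_force"],s["qpos"],s["gripper_width"]);print(R.from_quat(s["tcp_rot"]).as_matrix())
d=cam("scene");p=s["ee_pos"]
im=d["img"][:,:,::-1].copy();im=cv2.resize(im[170:330,250:450],None,fx=4,fy=4,interpolation=cv2.INTER_CUBIC)
for k in(.0,.025,.038):
    q=(proj(d,p-[0,0,k])[0]-[250,170])*4+1.5; cv2.circle(im,tuple(int(v) for v in q),4,(0,0,255) if k!=.038 else (0,255,0),-1); print(q)
cv2.imwrite("pics/s1.png",im)
```

```text
1.4833 [0.51289152 0.24270747 0.10411298] [-0.27430448 -0.39501384  1.59615122] [-0.54765662  0.4757785   0.06434713  1.86668457 -0.03977056  0.80211965
  1.16517854] 0.0003225447433991242
[[-0.99836866 -0.05708534 -0.00113383]
 [-0.0570835   0.99836814 -0.00159411]
 [ 0.00122298 -0.00152679 -0.99999809]]
[419.74610629 370.22341307]
[409.2702037  399.50803445]
[404.0573823 414.0752509]
```

View pics/s1.png

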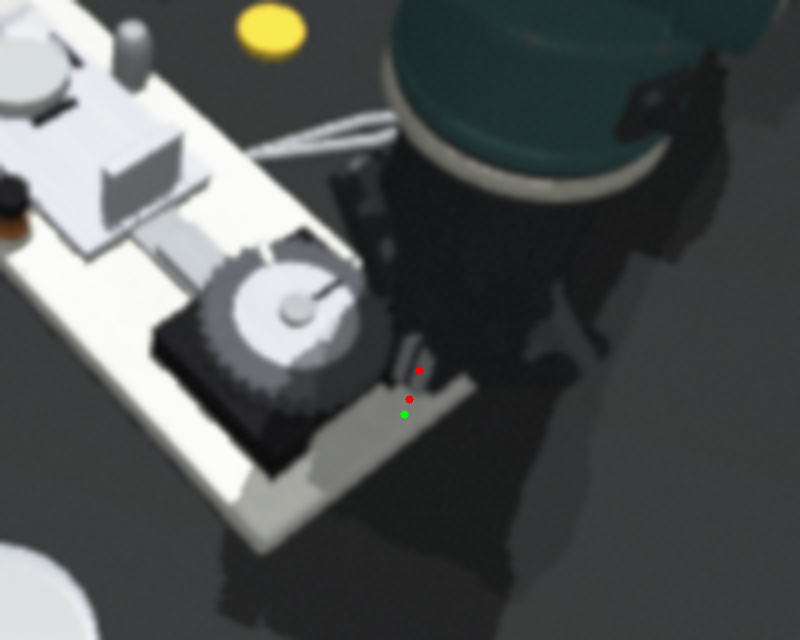

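>>> {"method": "play_rows", "body": {"rows": "-2 0 -15 0 0 0 255;-3 0 -29 0 0 0 255;-3 -4 -29 0 0 0 255;-3 -8 -29 0 0 0 255;-3 -9 -29 0 0 0 255;-3 -10 -29 0 0 0 255;-3 -11 -29 0 0 0 255;-3 -11 -29 0 0 0 255"}}

```text
time_s: 2.2
ee_pos: [0.5108, 0.2319, 0.0767]
tcp_rot: [-0.028, 1.0, -0.0, 0.001]
ft_force: [-0.0, 0.8, 0.6]
gripper_width: 0.0002
```

>>> {"method": "play_rows", "body": {"rows": "0 -1 -1 0 0 0 255;0 -2 -2 0 0 0 255;0 -3 -2 0 0 0 255;0 -3 -2 0 0 0 255"}}

```text
time_s: 2.53
ee_pos: [0.5107, 0.2287, 0.0746]
tcp_rot: [-0.028, 1.0, -0.0, 0.0]
ft_force: [-0.4, 0.0, -0.2]
gripper_width: -0.0001
```

>>> {"method": "play_rows", "body": {"rows": "0 -1 0 0 0 0 255;0 -2 0 0 0 0 255;0 -3 0 0 0 0 255;0 -3 0 0 0 0 255"}}

```text
time_s: 2.87
ee_pos: [0.5107, 0.2254, 0.0745]
tcp_rot: [-0.028, 1.0, -0.0, 0.0]
ft_force: [0.5, -0.2, -0.0]
gripper_width: 0.0002
```

Run:
```python
from h import *
s=robot.state();p=s["ee_pos"];print(p,s["ft_force"])
d=cam("scene")
im=d["img"][:,:,::-1].copy();im=cv2.resize(im[205:305,280:380],None,fx=6,fy=6,interpolation=cv2.INTER_CUBIC)
im=cv2.convertScaleAbs(im,alpha=1.6,beta=20)
for k in(.0,.025):
    q=(proj(d,p-[0,0,k])[0]-[280,205])*6+2.5; cv2.circle(im,tuple(int(v) for v in q),3,(0,0,255),-1)
cv2.imwrite("pics/s2.png",im)
```

```text
[0.51074477 0.22540818 0.07454762] [ 0.48915907 -0.17095241 -0.03702234]
```

View pics/s2.png

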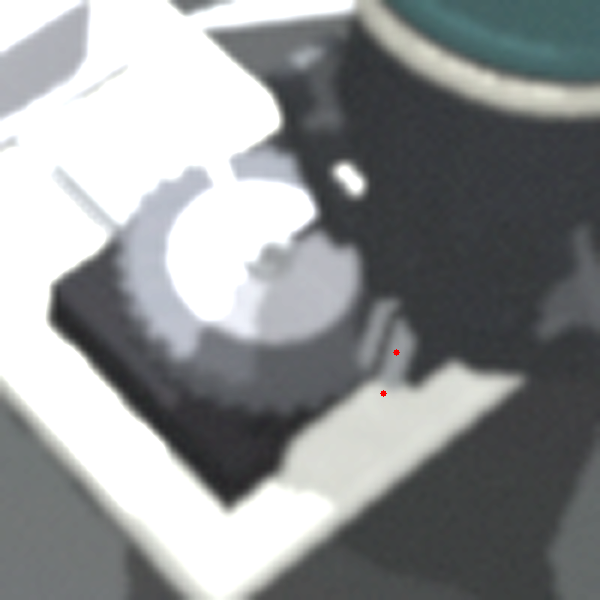

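>>> {"method": "play_rows", "body": {"rows": "0 -1 0 0 0 0 255;0 -2 0 0 0 0 255;0 -2 0 0 0 0 255"}}

```text
time_s: 3.17
ee_pos: [0.5108, 0.2233, 0.0746]
tcp_rot: [-0.028, 1.0, -0.0, 0.0]
ft_force: [1.0, -0.4, 0.9]
gripper_width: -0.0002
```

>>> {"method": "play_rows", "body": {"rows": "0 -1 0 0 0 0 255;0 -2 0 0 0 0 255;0 -2 0 0 0 0 255"}}

```text
time_s: 3.42
ee_pos: [0.5108, 0.221, 0.0746]
tcp_rot: [-0.028, 1.0, -0.0, 0.001]
ft_force: [0.1, -0.4, -0.2]
gripper_width: -0.0
```

>>> {"method": "play_rows", "body": {"rows": "0 -1 0 0 0 0 255;0 -2 0 0 0 0 255;0 -2 0 0 0 0 255"}}

```text
time_s: 3.67
ee_pos: [0.5108, 0.2187, 0.0746]
tcp_rot: [-0.028, 1.0, -0.0, 0.0]
ft_force: [0.1, -0.4, 0.3]
gripper_width: 0.0002
```

Run:
```python
from h import *
s=robot.state();p=s["ee_pos"];print(p,s["ft_force"])
for n,(x0,x1,y0,y1) in{"scene":(280,380,205,305),"wrist":(0,512,0,384)}.items():
    d=cam(n); im=d["img"][:,:,::-1].copy()
    f=6 if n=="scene" else 1
    im=cv2.resize(im[y0:y1,x0:x1],None,fx=f,fy=f,interpolation=cv2.INTER_CUBIC)
    im=cv2.convertScaleAbs(im,alpha=1.6,beta=20)
    cv2.imwrite(f"pics/{n}3.png",im)
a=cv2.imread("pics/scene3.png");b=cv2.imread("pics/wrist3.png")
c=np.zeros((600,800,3),np.uint8);c[:400,:400]=cv2.resize(a,(400,400));c[:300,400:]=cv2.resize(b,(400,300));cv2.imwrite("pics/c3.png",c)
```

```text
[0.51084162 0.21873364 0.07458668] [ 0.05005066 -0.35543804  0.29722288]
```

View pics/c3.png

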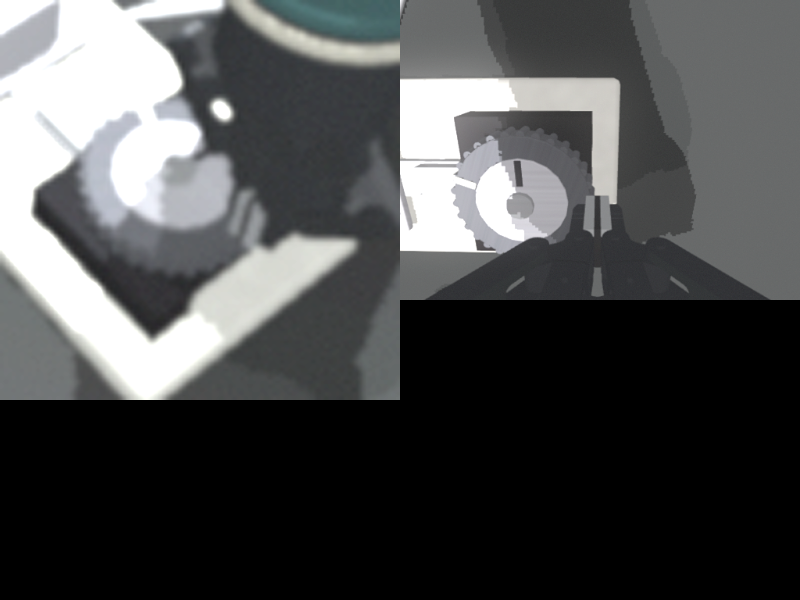

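Run:
```python
from h import *
s=robot.state();p=s["ee_pos"];M=R.from_quat(s["tcp_rot"]).as_matrix()
d=cam("wrist")
f=np.array([400/512,300/384])
for k in(0,.006,.012,.025): print(k,proj(d,p+M@[0,0,k])*f+[400,0], (proj(d,np.array([p+M@[-.011,0,k],p+M@[.011,0,k],p+M@[0,.0145,k]]))*f+[400,0]).round().tolist())
c=np.array([.5135,.171])
for z in(.062,):print("post",proj(d,[c[0],c[1],z])*f+[400,0], d["eye"])
print(onz(d,[((517-400)/f[0],205/f[1])],.067))
im=d["img"][200:384,180:332,::-1]; im=cv2.convertScaleAbs(cv2.resize(im,None,fx=3.2,fy=3.2,interpolation=cv2.INTER_CUBIC),alpha=1.8,beta=25)
cv2.imwrite("pics/w4.png",im)
```

```text
0 [[598.54119472 211.18868767]] [[599.0, 227.0], [599.0, 195.0], [623.0, 211.0]]
0.006 [[598.50977008 206.12042892]] [[598.0, 222.0], [599.0, 190.0], [622.0, 206.0]]
0.012 [[598.48040535 201.38881186]] [[598.0, 216.0], [599.0, 186.0], [621.0, 201.0]]
0.025 [[598.42295587 192.14407069]] [[598.0, 206.0], [598.0, 177.0], [620.0, 192.0]]
post [[523.476342   200.71515934]] [0.42853423 0.21391756 0.2132936 ]
[[0.51395971 0.1682453  0.067     ]]
```

View pics/w4.png

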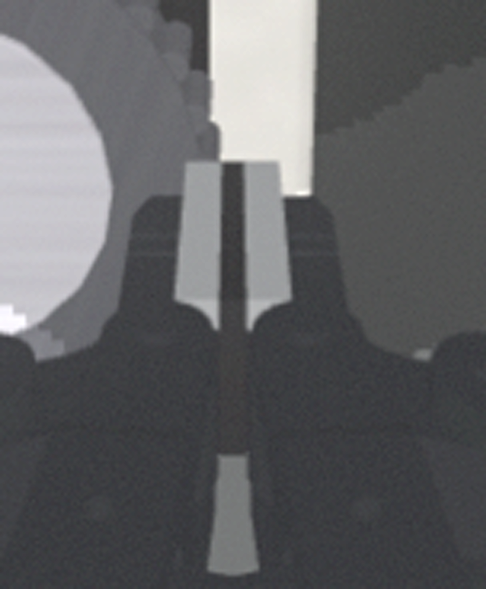

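>>> {"method": "play_rows", "body": {"rows": "0 6 0 0 0 0 255;0 12 0 0 0 0 255;0 12 -5 0 0 0 255;0 12 -10 0 0 0 255;0 12 -15 0 0 0 255;0 12 -18 0 0 0 255;0 12 -20 0 0 0 255;0 12 -20 0 0 0 255"}}

```text
time_s: 4.48
ee_pos: [0.5106, 0.2308, 0.054]
tcp_rot: [-0.028, 1.0, -0.001, 0.0]
ft_force: [-0.7, -0.4, -0.1]
gripper_width: -0.0001
```

>>> {"method": "play_rows", "body": {"rows": "0 0 -1 0 0 0 255;0 0 -2 0 0 0 255;0 0 -3 0 0 0 255;0 0 -4 0 0 0 255;0 0 -5 0 0 0 255;0 0 -6 0 0 0 255"}}

```text
time_s: 4.98
ee_pos: [0.5106, 0.2308, 0.0479]
tcp_rot: [-0.028, 1.0, -0.001, 0.0]
ft_force: [0.0, -0.2, -0.5]
gripper_width: -0.0001
```

>>> {"method": "play_rows", "body": {"rows": "0 0 -1 0 0 0 255;0 0 -2 0 0 0 255;0 0 -3 0 0 0 255;0 0 -4 0 0 0 255;0 0 -4 0 0 0 255"}}

```text
time_s: 5.4
ee_pos: [0.5105, 0.2307, 0.0437]
tcp_rot: [-0.028, 1.0, -0.001, 0.0]
ft_force: [0.2, 0.9, 0.4]
gripper_width: 0.0001
```

>>> {"method": "play_rows", "body": {"rows": "0 0 -1 0 0 0 255;0 0 -2 0 0 0 255;0 0 -3 0 0 0 255;0 0 -4 0 0 0 255;0 0 -5 0 0 0 255;0 0 -6 0 0 0 255;0 0 -6 0 0 0 255"}}

```text
time_s: 5.98
ee_pos: [0.5104, 0.2307, 0.0375]
tcp_rot: [-0.028, 1.0, -0.001, -0.0]
ft_force: [-0.0, 1.3, -0.5]
gripper_width: -0.0
```

Run:
```python
from h import *
s=robot.state();p=s["ee_pos"];M=R.from_quat(s["tcp_rot"]).as_matrix()
d=cam("wrist");e=cam("scene")
a=cv2.convertScaleAbs(cv2.resize(d["img"][150:384,130:390,::-1],None,fx=1.54,fy=1.54,interpolation=cv2.INTER_CUBIC),alpha=1.8,beta=25)
x0,y0=290,215
b=cv2.convertScaleAbs(cv2.resize(e["img"][y0:y0+90,x0:x0+80,::-1],None,fx=5,fy=5,interpolation=cv2.INTER_CUBIC),alpha=1.8,beta=25)
for k in(0,.012,.025):
    q=(proj(e,p+M@[0,0,k])[0]-[x0,y0])*5; cv2.circle(b,tuple(int(v) for v in q),2,(0,0,255),-1)
    q=(proj(d,p+M@[0,0,k])[0]-[130,150])*1.54; cv2.circle(a,tuple(int(v) for v in q),2,(0,0,255),-1)
c=np.zeros((460,800,3),np.uint8);c[:a.shape[0],:a.shape[1]]=a[:,:400];c[:450,400:]=b;cv2.imwrite("pics/c5.png",c)
```

```text
(no output)
```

View pics/c5.png

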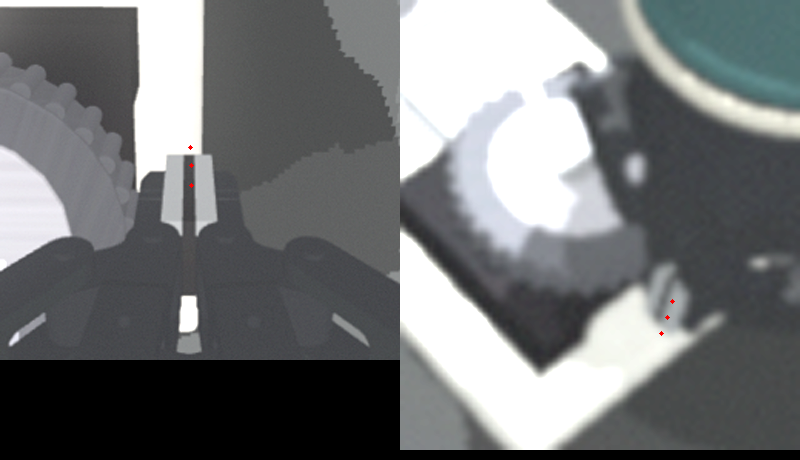

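>>> {"method": "play_rows", "body": {"rows": "0 0 -1 0 0 0 255;0 0 -2 0 0 0 255;0 0 -3 0 0 0 255;0 0 -4 0 0 0 255;0 0 -4 0 0 0 255"}}

```text
time_s: 6.5
ee_pos: [0.5104, 0.2308, 0.0335]
tcp_rot: [-0.028, 1.0, -0.001, -0.0]
ft_force: [0.6, 1.1, -0.7]
gripper_width: -0.0001
```

>>> {"method": "play_rows", "body": {"rows": "0 0 -1 0 0 0 255;0 0 -2 0 0 0 255;0 0 -3 0 0 0 255;0 0 -4 0 0 0 255;0 0 -4 0 0 0 255"}}

```text
time_s: 6.92
ee_pos: [0.5104, 0.2308, 0.0293]
tcp_rot: [-0.028, 1.0, -0.001, -0.0]
ft_force: [0.5, 1.7, 0.8]
gripper_width: 0.0
```

>>> {"method": "play_rows", "body": {"rows": "0 0 8 0 0 0 255;0 0 16 0 0 0 255;0 0 23 0 0 0 255;0 -2 23 0 0 0 255;0 -3 23 0 0 0 255;0 -4 23 0 0 0 255;0 -5 23 0 0 0 255;0 -5 23 0 0 0 255"}}

```text
time_s: 7.58
ee_pos: [0.5112, 0.2279, 0.0534]
tcp_rot: [-0.029, 1.0, 0.001, 0.001]
ft_force: [0.2, 11.6, 10.6]
gripper_width: -0.0003
```

>>> {"method": "play_rows", "body": {"rows": "0 -1 0 0 0 0 255;0 -2 0 0 0 0 255;0 -2 0 0 0 0 255"}}

```text
time_s: 7.83
ee_pos: [0.5113, 0.2279, 0.0538]
tcp_rot: [-0.029, 1.0, 0.002, 0.002]
ft_force: [-1.7, 11.1, 3.7]
gripper_width: 0.0
```

```bash
cat >> h.py <<'E'
C=np.array([.5135,.171]); HX,HY=.011,.007
def contour(r):
    ph=np.radians(np.arange(90,450,.5)); n=np.c_[np.cos(ph),np.sin(ph)]
    # Minkowski sum disc+rectangle, densified, s=0 at +y side centre, CCW
    P=r*n+np.c_[np.where(np.abs(n[:,0])<1e-9,0,np.sign(n[:,0]))*HX,np.where(np.abs(n[:,1])<1e-9,0,np.sign(n[:,1]))*HY]
    P=np.vstack([P,P[:1]]); s=np.r_[0,np.cumsum(np.hypot(*np.diff(P,axis=0).T))]
    return s,P
def gen(s0,step,n,press=.0025,z=.056,c=C):
    s,P=contour(.047-press); st=robot.state(); p=st["ee_pos"]
    q=np.mod(s0+step*np.arange(1,n+1),s[-1]); X=np.c_[np.interp(q,s,P[:,0]),np.interp(q,s,P[:,1])]
    M=np.array([[np.cos(YAW),-np.sin(YAW)],[np.sin(YAW),np.cos(YAW)]]); W=X@M.T+c-p[:2]
    print("L",round(s[-1]*1e3),"t",st["time_s"],"p",p.round(4),"f",st["ft_force"].round(1))
    print(";".join("%.1f %.1f %.1f 0 0 0 255"%(a*1e3,b*1e3,(z-p[2])*1e3) for a,b in W))
def look(c=C):
    for n in("wrist","scene"): print(n,ringang(cam(n),c))
E
python3 - <<'E'
from h import *
look(); gen(0,.008,8)
E
```

```text
wrist ((72.7, 166.0), (4.3, 65.0))
scene ((70.2, 178.0), (321.9, 108.0))
L 352 t 7.9333 p [0.5113 0.2279 0.0538] f [-1.6 10.9  4.4]
-8.5 -5.9 2.2 0 0 0 255;-16.5 -6.6 2.2 0 0 0 255;-24.2 -8.6 2.2 0 0 0 255;-31.4 -12.0 2.2 0 0 0 255;-38.0 -16.6 2.2 0 0 0 255;-43.6 -22.3 2.2 0 0 0 255;-48.1 -28.9 2.2 0 0 0 255;-51.3 -36.2 2.2 0 0 0 255
```

>>> {"method": "play_rows", "body": {"rows": "0 1 2 0 0 0 255;-4 -3 2 0 0 0 255;-10 -5 2 0 0 0 255;-17 -6.5 2 0 0 0 255;-24 -8.5 2 0 0 0 255;-31 -12 2 0 0 0 255;-38 -16.5 2 0 0 0 255;-44 -22.5 2 0 0 0 255"}}

```text
time_s: 8.6
ee_pos: [0.4667, 0.2049, 0.0558]
tcp_rot: [-0.029, 1.0, 0.002, 0.002]
ft_force: [0.0, 0.3, 0.2]
gripper_width: -0.0001
```

Run:
```python
from h import *
look(); gen(.048,.008,8)
```

```text
wrist ((45.2, 77.0), (186.9, 12.0))
scene ((113.2, 147.0), (357.8, 79.0))
L 352 t 8.7 p [0.4661 0.2038 0.0555] f [-1.1  0.1 -0.4]
-2.8 -4.8 0.5 0 0 0 255;-6.1 -12.1 0.5 0 0 0 255;-8.0 -19.8 0.5 0 0 0 255;-8.4 -27.8 0.5 0 0 0 255;-8.0 -35.8 0.5 0 0 0 255;-7.6 -43.8 0.5 0 0 0 255;-6.3 -51.7 0.5 0 0 0 255;-3.6 -59.2 0.5 0 0 0 255
```

>>> {"method": "play_rows", "body": {"rows": "-1 -5 0.5 0 0 0 255;-4 -12 0.5 0 0 0 255;-6 -20 0.5 0 0 0 255;-6.5 -28 0.5 0 0 0 255;-6 -36 0.5 0 0 0 255;-5.5 -44 0.5 0 0 0 255;-4 -52 0.5 0 0 0 255;-1.5 -59 0.5 0 0 0 255"}}

```text
time_s: 9.37
ee_pos: [0.4637, 0.1437, 0.0557]
tcp_rot: [-0.029, 1.0, 0.001, 0.0]
ft_force: [-2.3, 1.1, 0.5]
gripper_width: -0.0002
```

Run:
```python
from h import *
look(); gen(.112,.008,8,press=.0045)
```

```text
wrist ((357.5, 24.0), (154.1, 21.0))
scene ((186.8, 168.0), (358.3, 73.0))
L 339 t 9.4667 p [0.4646 0.1431 0.0558] f [-1.3 -1.5 -1.4]
6.2 -7.5 0.2 0 0 0 255;12.0 -13.0 0.2 0 0 0 255;18.7 -17.4 0.2 0 0 0 255;26.1 -20.4 0.2 0 0 0 255;34.0 -21.9 0.2 0 0 0 255;42.0 -22.0 0.2 0 0 0 255;50.0 -21.6 0.2 0 0 0 255;58.0 -21.2 0.2 0 0 0 255
```

>>> {"method": "play_rows", "body": {"rows": "6 -7.5 0.2 0 0 0 255;12 -13 0.2 0 0 0 255;19 -17.5 0.2 0 0 0 255;26 -20.5 0.2 0 0 0 255;34 -22 0.2 0 0 0 255;42 -22 0.2 0 0 0 255;50 -21.5 0.2 0 0 0 255;58 -21 0.2 0 0 0 255"}}

```text
time_s: 10.13
ee_pos: [0.5241, 0.1184, 0.0569]
tcp_rot: [-0.026, 1.0, -0.001, 0.001]
ft_force: [-3.3, -20.1, 22.5]
gripper_width: -0.0
```

Run:
```python
from h import *
look(); gen(.176,.008,8,press=.0045)
```

```text
wrist ((265.9, 166.0), (4.5, 74.0))
scene ((271.2, 165.0), (358.1, 51.0))
L 339 t 10.2333 p [0.5254 0.1186 0.057 ] f [  3.4 -23.   19.2]
5.1 3.9 -1.0 0 0 0 255;12.9 5.7 -1.0 0 0 0 255;20.2 8.9 -1.0 0 0 0 255;26.8 13.4 -1.0 0 0 0 255;32.4 19.1 -1.0 0 0 0 255;36.8 25.7 -1.0 0 0 0 255;39.9 33.1 -1.0 0 0 0 255;41.6 40.9 -1.0 0 0 0 255
```

>>> {"method": "play_rows", "body": {"rows": "5 1 0 0 0 0 255;13 3 0 0 0 0 255;21 6.5 0 0 0 0 255;27.5 11.5 0 0 0 0 255;33 18 0 0 0 0 255;37.5 25 0 0 0 0 255;41 33 0 0 0 0 255;42.5 41 0 0 0 0 255"}}

```text
time_s: 10.9
ee_pos: [0.5704, 0.1589, 0.0575]
tcp_rot: [-0.025, 1.0, -0.001, 0.004]
ft_force: [6.1, -3.8, 1.2]
gripper_width: 0.0004
```

Run:
```python
from h import *
look(); gen(.240,.008,8,press=.0045)
```

```text
wrist ((353.1, 65.0), (3.4, 71.0))
scene ((354.7, 61.0), (123.0, 30.0))
L 339 t 11.0 p [0.5705 0.1608 0.0577] f [11.1 -0.6 -0.7]
-3.2 6.7 -1.7 0 0 0 255;-3.6 14.7 -1.7 0 0 0 255;-4.1 22.7 -1.7 0 0 0 255;-5.8 30.5 -1.7 0 0 0 255;-8.9 37.9 -1.7 0 0 0 255;-13.3 44.5 -1.7 0 0 0 255;-18.9 50.2 -1.7 0 0 0 255;-25.5 54.8 -1.7 0 0 0 255
```

>>> {"method": "play_rows", "body": {"rows": "-1 7 -1 0 0 0 255;-2 15 -1 0 0 0 255;-3 23 -1 0 0 0 255;-5 31 -1 0 0 0 255;-8 38.5 -1 0 0 0 255;-12.5 45 -1 0 0 0 255;-18.5 51 -1 0 0 0 255;-25 55.5 -1 0 0 0 255"}}

```text
time_s: 11.67
ee_pos: [0.5454, 0.2172, 0.0569]
tcp_rot: [-0.027, 1.0, 0.0, 0.005]
ft_force: [3.5, 1.8, 5.4]
gripper_width: -0.0002
```

Run:
```python
from h import *
look(); gen(.304,.008,8,press=.004)
```

```text
wrist ((78.1, 164.0), (3.7, 70.0))
scene ((151.9, 76.0), (55.6, 2.0))
L 342 t 11.7667 p [0.5443 0.2179 0.057 ] f [0.1 3.9 5.7]
-3.6 0.4 -1.0 0 0 0 255;-11.3 2.8 -1.0 0 0 0 255;-19.2 3.7 -1.0 0 0 0 255;-27.2 3.4 -1.0 0 0 0 255;-35.2 3.0 -1.0 0 0 0 255;-43.2 2.6 -1.0 0 0 0 255;-51.1 1.6 -1.0 0 0 0 255;-58.7 -0.8 -1.0 0 0 0 255
```

>>> {"method": "play_rows", "body": {"rows": "-6 1 0 0 0 0 255;-13 3 0 0 0 0 255;-20 4 -1 0 0 0 255;-28 4 -1 0 0 0 255;-36 4 -1 0 0 0 255;-44 3 -1 0 0 0 255;-52 2 -1 0 0 0 255;-59 -0.5 -1 0 0 0 255"}}

```text
time_s: 12.43
ee_pos: [0.485, 0.218, 0.0567]
tcp_rot: [-0.028, 1.0, 0.001, 0.006]
ft_force: [3.1, -0.4, 5.8]
gripper_width: 0.0004
```

Run:
```python
from h import *
look(); gen(.368-.342,.008,8,press=.0045)
```

```text
wrist ((109.6, 70.0), (258.0, 37.0))
scene ((154.1, 122.0), (357.9, 103.0))
L 339 t 12.5333 p [0.4839 0.2173 0.0563] f [-1.7 -0.3  9.2]
-5.5 -4.6 -0.3 0 0 0 255;-11.7 -9.7 -0.3 0 0 0 255;-16.8 -15.8 -0.3 0 0 0 255;-20.7 -22.8 -0.3 0 0 0 255;-23.2 -30.4 -0.3 0 0 0 255;-24.3 -38.3 -0.3 0 0 0 255;-24.0 -46.3 -0.3 0 0 0 255;-23.6 -54.3 -0.3 0 0 0 255
```

>>> {"method": "play_rows", "body": {"rows": "-5 -4 0 0 0 0 255;-11 -9 0 0 0 0 255;-16.5 -15.5 0 0 0 0 255;-20.5 -22.5 0 0 0 0 255;-23 -30 0 0 0 0 255;-24 -38 0 0 0 0 255;-24 -46 0 0 0 0 255;-23.5 -54 0 0 0 0 255"}}

```text
time_s: 13.2
ee_pos: [0.4581, 0.1621, 0.0557]
tcp_rot: [-0.028, 1.0, 0.0, 0.002]
ft_force: [-10.1, 0.8, 5.8]
gripper_width: -0.0001
```

Run:
```python
from h import *
look(); gen(.090,.008,8,press=.0045)
```

```text
wrist ((282.4, 8.0), (124.3, 20.0))
scene ((234.0, 163.0), (358.1, 67.0))
L 339 t 13.3 p [0.4583 0.1607 0.0556] f [-12.1  -4.1   6.1]
2.9 -5.6 0.4 0 0 0 255;5.2 -13.2 0.4 0 0 0 255;8.9 -20.3 0.4 0 0 0 255;13.8 -26.6 0.4 0 0 0 255;19.9 -31.8 0.4 0 0 0 255;26.8 -35.8 0.4 0 0 0 255;34.3 -38.5 0.4 0 0 0 255;42.2 -39.7 0.4 0 0 0 255
```

>>> {"method": "play_rows", "body": {"rows": "2 -6 0.4 0 0 0 255;5 -13 0.4 0 0 0 255;9 -20 0.4 0 0 0 255;14 -26.5 0.4 0 0 0 255;20 -31.5 0.4 0 0 0 255;27 -35 0.4 0 0 0 255;34.5 -37.5 0.4 0 0 0 255;42 -38.5 0.4 0 0 0 255"}}

```text
time_s: 13.97
ee_pos: [0.5002, 0.1186, 0.0564]
tcp_rot: [-0.025, 1.0, -0.002, 0.001]
ft_force: [-7.7, -14.5, 27.7]
gripper_width: -0.0002
```

Run:
```python
from h import *
look(); gen(.154,.006,8,press=.004)
```

```text
wrist ((309.3, 158.0), (4.8, 78.0))
scene ((312.4, 139.0), (358.0, 64.0))
L 342 t 14.0667 p [0.5015 0.1185 0.0566] f [ -2.2 -15.8  21.3]
3.5 2.0 -0.6 0 0 0 255;9.5 2.3 -0.6 0 0 0 255;15.5 2.6 -0.6 0 0 0 255;21.5 2.9 -0.6 0 0 0 255;27.5 3.3 -0.6 0 0 0 255;33.4 4.3 -0.6 0 0 0 255;39.1 6.1 -0.6 0 0 0 255;44.5 8.7 -0.6 0 0 0 255
```

>>> {"method": "play_rows", "body": {"rows": "5 1 0 0 0 0 255;11 1.5 0 0 0 0 255;17 2 0 0 0 0 255;23 2.5 0 0 0 0 255;29 3 0 0 0 0 255;35 4.5 0 0 0 0 255;36 -2 0 0 0 0 255;36 -6 0 0 0 0 255"}}

```text
time_s: 14.73
ee_pos: [0.5376, 0.111, 0.0565]
tcp_rot: [-0.024, 1.0, -0.002, 0.002]
ft_force: [-0.2, -0.5, 0.4]
gripper_width: -0.0
```

>>> {"method": "play_rows", "body": {"rows": "0 -8 10 0 0 0 255;0 -8 35 0 0 0 255;0 0 70 0 0 0 255;0 30 105 0 0 0 255;0 65 130 0 0 0 255;-10 100 130 0 0 0 255;-20 135 130 0 0 0 255;-20 135 130 0 0 0 255"}}

```text
time_s: 15.4
ee_pos: [0.5149, 0.2526, 0.1876]
tcp_rot: [-0.028, 1.0, -0.001, 0.002]
ft_force: [-1.1, 0.6, 0.2]
gripper_width: -0.0001
```

```bash
cat >> h.py <<'E'
def fine():
    """per view: fit axis so that the post disc edge is round (centre from bright disc), report pale & dark"""
    for n in("top","scene","wrist"):
        d=cam(n); best=None
        # local 2x-mm rectified picture of plane z=.061 around C (fixture axes), lines read directly
        u=np.arange(-.06,.06,.0005); X,Y=np.meshgrid(u,u[::-1]); M=np.array([[np.cos(YAW),-np.sin(YAW)],[np.sin(YAW),np.cos(YAW)]])
        W=np.c_[X.ravel(),Y.ravel()]@M.T+C; p=proj(d,np.c_[W,np.full(len(W),.061)]).astype(np.float32).reshape(X.shape+(2,))
        im=cv2.remap(d["img"],p[:,:,0],p[:,:,1],cv2.INTER_LINEAR); cv2.imwrite(f"pics/r_{n}.png",im[:,:,::-1])
        print(n,ringang(d,C))
    cv2.imwrite("pics/r.png",np.hstack([cv2.resize(cv2.imread(f"pics/r_{n}.png"),(264,264)) for n in("top","scene","wrist")]))
E
python3 - <<'E'
from h import *
s=robot.state();print(s["time_s"],s["ee_pos"],s["ft_force"]);fine()
E
```

```text
15.4 [0.51491199 0.25255693 0.18760686] [-1.0829921   0.58581043  0.20253487]
top ((358.8, 147.0), (1.5, 197.0))
scene ((357.8, 122.0), (358.2, 101.0))
wrist ((2.3, 110.0), (6.9, 128.0))
```

View pics/r.png

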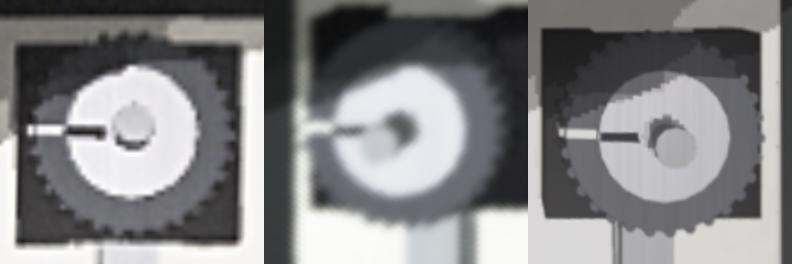

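>>> {"method": "play_rows", "body": {"rows": "1 -40 0 0 0 0 255;2 -80 0 0 0 0 255;3 -120 0 0 0 0 255;3 -159 0 0 0 0 255;3 -159 -35 0 0 0 255;3 -159 -70 0 0 0 255;3 -159 -105 0 0 0 255;3 -159 -132 0 0 0 255"}}

```text
time_s: 16.22
ee_pos: [0.5196, 0.0836, 0.0529]
tcp_rot: [-0.023, 1.0, -0.003, 0.002]
ft_force: [0.6, 0.3, 0.2]
gripper_width: 0.0001
```

Run:
```python
from h import *
s=robot.state();print(s["time_s"],s["ee_pos"],s["ft_force"])
d=cam("scene");e=cam("wrist")
a=cv2.resize(d["img"][150:300,220:370,::-1],(400,400),interpolation=cv2.INTER_CUBIC);b=cv2.resize(e["img"][:,:,::-1],(400,300))
c=np.zeros((400,800,3),np.uint8);c[:,:400]=a;c[:300,400:]=b;cv2.imwrite("pics/p1.png",cv2.convertScaleAbs(c,alpha=1.4,beta=15))
```

```text
16.2167 [0.51964917 0.08355986 0.05286463] [0.64197741 0.34283255 0.16221253]
```

View pics/p1.png

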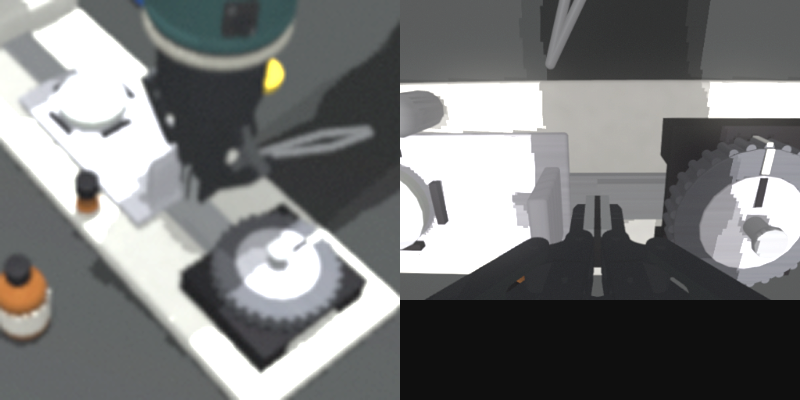

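>>> {"method": "play_rows", "body": {"rows": "0 -6 0 0 0 0 255;0 -12 0 0 0 0 255;1 -17 0 0 0 0 255;1 -22 0 0 0 0 255;1 -27 0 0 0 0 255;2 -32 0 0 0 0 255;2 -37 0 0 0 0 255;2 -42 0 0 0 0 255"}}

```text
time_s: 16.98
ee_pos: [0.5208, 0.0412, 0.0521]
tcp_rot: [-0.023, 1.0, -0.003, -0.0]
ft_force: [1.8, 3.8, 2.1]
gripper_width: 0.0001
```

>>> {"method": "play_rows", "body": {"rows": "0 -5 0 0 0 0 255;0 -10 0 0 0 0 255;1 -14 0 0 0 0 255;1 -18 0 0 0 0 255;1 -22 0 0 0 0 255;1 -25 0 0 0 0 255;1 -27 0 0 0 0 255;1 -29 0 0 0 0 255"}}

```text
time_s: 17.65
ee_pos: [0.5219, 0.0136, 0.0521]
tcp_rot: [-0.024, 1.0, -0.002, -0.0]
ft_force: [0.9, 22.1, -0.3]
gripper_width: -0.0005
```

>>> {"method": "play_rows", "body": {"rows": "0 -3 0 0 0 0 255;0 -6 0 0 0 0 255;0 -7 0 0 0 0 255;0 -7 0 0 0 0 255"}}

```text
time_s: 17.98
ee_pos: [0.5219, 0.0134, 0.0522]
tcp_rot: [-0.027, 1.0, 0.001, 0.0]
ft_force: [-0.9, 43.7, 1.0]
gripper_width: 0.0
```

Stalled at the stop with 44 N. Retract gently, up and away, then check.

>>> {"method": "play_rows", "body": {"rows": "0 3 0 0 0 0 255;0 8 0 0 0 0 255;0 16 0 0 0 0 255;0 24 0 0 0 0 255;0 24 30 0 0 0 255;0 24 65 0 0 0 255;0 24 100 0 0 0 255;0 24 135 0 0 0 255"}}

```text
time_s: 18.65
ee_pos: [0.5214, 0.0372, 0.1886]
tcp_rot: [-0.027, 1.0, 0.0, -0.0]
ft_force: [1.4, -0.2, -0.2]
gripper_width: 0.0002
```

>>> {"method": "play_rows", "body": {"rows": "0 35 0 0 0 0 255;0 75 0 0 0 0 255;-10 115 0 0 0 0 255;-20 155 0 0 0 0 255;-30 195 0 0 0 0 255;-40 235 0 0 0 0 255;-40 250 0 0 0 0 255;-40 250 0 0 0 0 255"}}

```text
time_s: 19.32
ee_pos: [0.4799, 0.2917, 0.1884]
tcp_rot: [-0.029, 1.0, 0.001, -0.001]
ft_force: [0.1, -0.6, 0.2]
gripper_width: 0.0001
```

Run:
```python
from h import *
s=robot.state();print(s["time_s"],s["ee_pos"],s["ft_force"])
fine()
d=cam("scene");e=cam("top")
a=cv2.resize(d["img"][110:310,150:380,::-1],(400,348),interpolation=cv2.INTER_CUBIC);b=cv2.resize(e["img"][165:250,145:345,::-1],(400,170),interpolation=cv2.INTER_CUBIC)
c=np.zeros((440,800,3),np.uint8);c[:348,:400]=a;c[:170,400:]=b;c[176:440]=np.where(0,0,c[176:440]);c[176:308,400:796]=cv2.resize(cv2.imread("pics/r.png"),(396,132));cv2.imwrite("pics/f.png",c)
```

```text
19.3167 [0.47988064 0.2916658  0.18842897] [ 0.09714363 -0.58146365  0.21576368]
top ((358.8, 146.0), (1.4, 192.0))
scene ((357.8, 119.0), (358.2, 101.0))
wrist ((2.5, 109.0), (7.1, 135.0))
```

View pics/f.png

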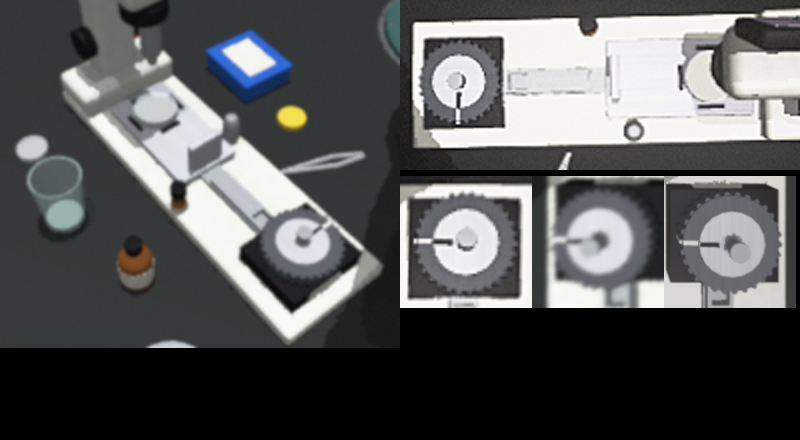

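```bash
python3 -c "
from workcell import robot
print(robot.hand_in())"
```

```text
the job is handed in; nothing more can be done
None
```

The ring is two full turns back from tight, the carriage is home at its stop, and I have handed the job in; it reported no verdict.

- **Ring:** I rolled the shut fingertips about one and a half times round the rim. The ring turned about 651° from its start near 69°, so about 720° from tight. In the last pictures the pale line and the fixed line agree within 0.5–5° in all three views (the tolerance is 23°). Pushing the carriage did not move the ring.
- **Carriage:** I pushed the tab until it stalled at the stop; the wrist force reached 44 N. The top view shows about 60 mm of travel.
- **Dish and bystanders:** By eye in the last picture the dish lies in its seat. The bystanders in that view stand where they were, and the dish stack was mostly outside it. I did not measure the dish's distance to the seat or the objective.
- **Arm:** It ended clear of everything at about 19.5 s of the 67 s allowed.

**Disagreements:**
- The shut fingertips stood about level with the reported TCP, not 25 mm ahead of it. My first search for contact therefore went over the rim without touching, and I corrected the height from the images.
- During the turning, the wrist and scene cameras differed by up to about 10° on the ring angle.

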